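# Open the oil reservoir's filler cap for a refill

## Robot

A 6-joint arm with a two-finger parallel gripper is mounted at the origin on the work surface. World frame = base frame: x ahead of the robot, y to its left, z up, the work surface at z = 0. Lengths are in m, angles in rad, forces in N, time in s.
With the tool pointing down it reaches from about 0.25 to 0.85 m from the base axis. Payload 12.5 kg.
Tool frame: the origin (TCP) lies at the very end of the fingers, on their centre line; the grasp point (between the pads) lies r.pinch_z behind it (r.pinch_z is the distance from the TCP to the grasp point, in m); x points along the fingers, y is the direction in which the jaws open and shut, and the axes are right-handed (so a half turn about x gives the same grasp; the last joint's range is limited). The gripper opens to 93 mm and grips with 3 to 60 N. Pads are 15 mm wide; open, the fingers measure 128 mm over their backs; the gripper's body (75 mm by 188 mm) begins 65 mm behind the grasp point.
Start: joints at [-1.353, 0.351, 1.652, -0, 1.139, -0.085], TCP at [0.164, -0.525, 0.193] pointing down, gripper open.
Joint ranges: [-2.75, 2.75], [-0.79, 2.1], [0.01, 2.65], [-1.57, 4.71], [0.07, 3.14], [-2.87, 2.87]. Speed limits (rad/s): [2.22, 2.22, 2.79, 3.14, 3.14, 3.14].

## Interface

Orientations are given as a unit quaternion [x, y, z, w].
In Python, from plant import sensors, viewer, workorder, r gives the robot as it stands. The module is installed in compiled form; this text tells all that it offers.
- The arm moves only by the tool carry_out, never from a script. Its argument "rows" is one flat list of numbers, 5 for each row, row after row: the shift along the tool's x, y, z in cm, then the turn about the tool's x in rad, then the finger opening in cm, from 0 to 9.3. In form: [tx, ty, tz, turn, claw, tx, ty, tz, turn, claw, ...]. A call has 1 to 8 rows; each row shifts and turns the commanded pose from where the row before left it, along the tool's axes as they then stand; what a row does not reach is not made up. A row lasts 1/10 s, in which the tool goes at most 50 mm and 8.59 degrees, less where a joint would pass 70% of its speed; a pose out of reach is approached as far as the arm can. A call is refused whole if a number of a shift passes 5 or a number of a turn 0.15, either way. A call with a gripper value outside its range is refused whole. The fingers move at their own pace and stop on an object; the grip force is fixed at half the most. Time passes only in rows, so rows that do not move let the fingers close. It gives the time, the measured TCP pose, the force and the opening at its end, in the units of the state.
- sensors.state(): the state, without advancing time (a new reading comes with each control period).
- viewer.capture(name): name is "scene" or "side" or "wrist"; returns a dict with "frame" (480x640x3 uint8, red, green, blue), "intrinsics" (3x3 intrinsics, pixels), "extrinsics" (4x4, takes a point from world to camera coordinates). Camera axes: x right, y down, z forward; pixel columns grow to the right and rows downward; lengths in m; the calibration is good to about 2 mm. A picture is of the moment at which its call begins. There is no depth.
- workorder.job_done(): hands the job in, once; it reports no verdict.
The state is a dict: "time_s": time; "qpos": joint angles; "dq": joint speeds; "joint_efforts": joint torques, N m; "tool_pos": TCP position; "orientation": TCP orientation; "wrist_force": force on the tool from outside, world axes, zero at the start; "torque": the same for the moment, N m; "finger_gap": finger opening in m.
Only numpy, scipy, OpenCV 4.12 (cv2) and the standard library are available. Lean on these libraries where they do the work, as an engineer would, in place of code of your own. Each camera call takes 0.05 s, during which the arm holds its last target.

## Task

Open the lubrication unit's oil reservoir for a refill: swing the folding tab on its filler cap fully upright, then unscrew the cap anticlockwise, without forcing it, until it comes off the neck. Set the cap down right way up, resting flat on the floor of the steel drip tray; do not drop it, and leave the brass fitting in the tray and the other things on the bench where they are.

Things in the scene. Friction and masses are not known exactly. Their poses are not given: they have to be found in the camera images.
- reservoir: Oil reservoir of a lubrication unit, bolted down: grey box 130 x 220 mm (x, y), lid plate 140 x 230 mm with its top 103 mm above the bench. Origin: centre of the underside. Filler neck on the lid at y -60 mm. Also on the lid: round black pump motor (x 20, y 66, 52 mm high), gauge on a manifold (x -44, y 70, 42 mm high), brass vent plug (x 48, y -5, 20 mm wide, 18 mm high).
- neck (a point): Centre of the rim of the vertical filler neck, 129 mm above the bench; axes as the reservoir's. The neck is 40 mm wide, 46 mm over its coarse outer thread.
- keeper (a point): Midway between the tops of two small fixed keeper posts that stand beside the cap on the reservoir's -x side, 35.5 mm from the neck's axis, tops 13 mm above the neck's rim; each 5.5 x 5 mm (x, y), centred 10.5 mm either side in y. The nose of the folded tab lies between them, so the cap cannot turn until the tab is lifted.
- cap: Black ribbed round screw cap, 60 mm wide, 27 mm high to its flat top, about 0.19 kg with tab. Origin: centre of its underside, 20 mm below the neck's rim when screwed home; axes then as the reservoir's. Turned anticlockwise (from above) it stays level for some 20 degrees, then climbs 3.8 mm per rad (24 mm a turn), and lifts off after about 140 degrees (2.45 rad). Turns easily.
- tab (a joint): Hinge of the aluminium tab that lies folded on the cap, rad: 0 folded flat, 1.571 upright (end stop). Axis along the cap's y, through the cap's axis, 33 mm above the cap's origin. Folded, the tab points along the cap's -x; the nose swings up and inwards over the cap. Stiff: stays where it is left (1 to 2 N at the nose moves it). The upright tab is a firm grip to turn and lift the cap by.
- tab_grip (a point): Middle of the tab's thickness, 20 mm from the hinge axis; moves with the tab (its -x: towards the nose, y: along the hinge). Tab: 9 mm thick, 26 mm wide up to 30 mm from the hinge, then a nose 12 mm wide up to 42 mm. Folded flat it has 1.5 mm of air under it above the cap's top. Two hinge ears flank it only within 5 mm of the hinge axis, 14 to 19 mm out in y, up to the tab's folded top.
- tab_nose (a point): Middle of the end face of the tab's nose, 42 mm from the hinge axis; axes as tab_grip's.
- tray: Steel drip tray, fixed: open box 200 x 140 x 24 mm (x, y, z), walls 3 mm. Origin: centre of its underside. Stands left or right of the reservoir, opposite a black parts bin of similar size (190 x 130 x 60 mm) with small fittings in it.
- fitting: Brass hose fitting standing in the tray towards its -x end: 22 mm wide, 30 mm high, origin in the centre of its underside. To be left alone.
- oil_bottle: White oil bottle standing on the bench behind the reservoir, 68 mm wide, 170 mm high; origin in the centre of its underside. To be left alone.
- spanner: Steel spanner, 160 mm long, lying on the far right of the bench. To be left alone.
- screwdriver: Screwdriver with a black handle, 190 mm long, lying on the far left of the bench. To be left alone.
- gauge: Spare black pressure gauge, 62 mm wide, 24 mm high, lying face up on the bench behind the reservoir. To be left alone.
- tape: Roll of white sealing tape, 60 mm wide, 19 mm high, lying on the bench near the robot. To be left alone.
Things that resemble listed ones, but are neither listed nor needed, are in the scene too. What is shaped like the cap but green or purple is not meant.

How it is judged:
By the outcome, as a careful person would: the job done as asked, in the order asked, and still so for the second after the job is handed in, with the robot touching nothing.
It also fails if it takes over 64 s, if anything falls off the work surface, if the arm or the gripper's body presses on something with over 40 N, if the wrist force passes 120 N, or if a joint passes its speed limit or range.

## Working session

There is one attempt and no reset: what is moved stays moved. The work goes in short steps, Python scripts to look and compute and a tool call to move; the robot and the scene stay as the last step left them, time stands still between calls to the robot, and variables do not carry over. Pictures are saved under pics/ and viewed, and the job is handed in when it is done.

Besides the shell and the picture viewer there is one more tool, called as name(argument=value, ...) on one line, values as JSON. carry_out: Moves the arm, as the interface text tells. Its arguments: {"type":"object","properties":{"rows":{"type":"array","items":{"type":"number"}}},"required":["rows"]}

```bash
mkdir -p pics; cat > h.py <<'E'
import numpy as np, cv2
from scipy.spatial.transform import Rotation as R
from plant import sensors, viewer, workorder, r
def cap(n,f):
    c=viewer.capture(n); cv2.imwrite('pics/'+f+'.png',c['frame'][:,:,::-1]); np.savez('pics/'+f+'.npz',**c); return c
def load(f): return dict(np.load('pics/'+f+'.npz'))
def ray(c,u,v):
    E=c['extrinsics'];K=c['intrinsics']
    d=E[:3,:3].T@np.linalg.inv(K)@np.array([u,v,1.]); o=-E[:3,:3].T@E[:3,3]
    return o,d/np.linalg.norm(d)
def onz(c,u,v,z):
    o,d=ray(c,u,v); return o+d*(z-o[2])/d[2]
def tri(l):
    A=np.zeros((3,3));b=np.zeros(3);rs=[ray(*x) for x in l]
    for o,d in rs:
        P=np.eye(3)-np.outer(d,d);A+=P;b+=P@o
    p=np.linalg.solve(A,b); return p,[np.linalg.norm((np.eye(3)-np.outer(d,d))@(p-o)) for o,d in rs]
def proj(c,p):
    q=c['extrinsics'][:3,:3]@np.array(p)+c['extrinsics'][:3,3]; q=c['intrinsics']@q; return q[:2]/q[2]
def st():
    s=sensors.state(); print(s['time_s'],np.round(s['tool_pos'],4),np.round(R.from_quat(s['orientation']).as_matrix(),3).tolist(),np.round(s['wrist_force'],1),round(float(s['finger_gap']),4),np.round(s['qpos'],3)); return s
E
python3 - <<'E'
from h import *
st();print(r.pinch_z)
for n in ['scene','side','wrist']:
    c=cap(n,n+'0'); print(n,c['intrinsics'].tolist(),np.round(c['extrinsics'],3).tolist())
E
```

```text
0.0 [ 0.1639 -0.5246  0.1927] [[-0.0, 0.298, -0.955], [0.001, -0.955, -0.298], [-1.0, -0.001, -0.0]] [-0.4 -0.2 -0.2] 0.0929 [-1.353  0.351  1.652  0.     1.139 -0.085]
0.0188
scene [[506.2740049461603, 0.0, 318.0781763166588], [0.0, 506.2740049461603, 236.68739600153472], [0.0, 0.0, 1.0]] [[0.503, 0.864, 0.006, -0.282], [0.601, -0.344, -0.722, -0.276], [-0.622, 0.367, -0.692, 1.498], [0.0, 0.0, 0.0, 1.0]]
side [[437.3545492579206, 0.0, 318.3737525081791], [0.0, 437.3545492579206, 238.90570614007956], [0.0, 0.0, 1.0]] [[-0.906, -0.424, -0.014, 0.534], [-0.219, 0.497, -0.839, 0.225], [0.363, -0.757, -0.543, 0.976], [0.0, 0.0, 0.0, 1.0]]
wrist [[407.04715675769387, 0.0, 323.96243282217637], [0.0, 407.04715675769387, 237.27387063517963], [0.0, 0.0, 1.0]] [[0.298, -0.955, -0.003, -0.549], [-0.91, -0.284, 0.303, -0.035], [-0.29, -0.087, -0.953, 0.393], [0.0, 0.0, 0.0, 1.0]]
```

View pics/scene0.png

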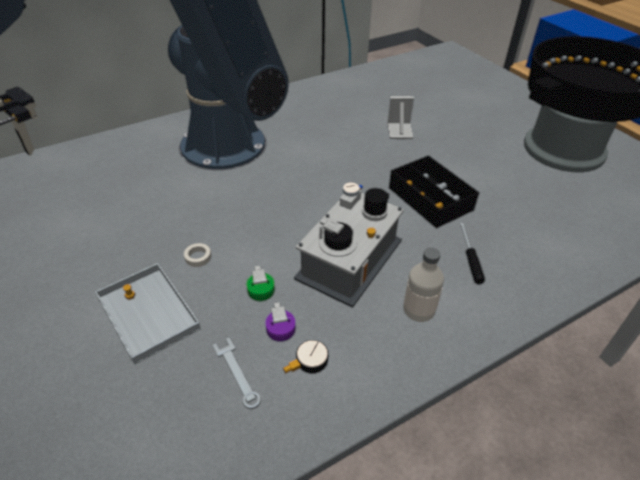

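View pics/side0.png

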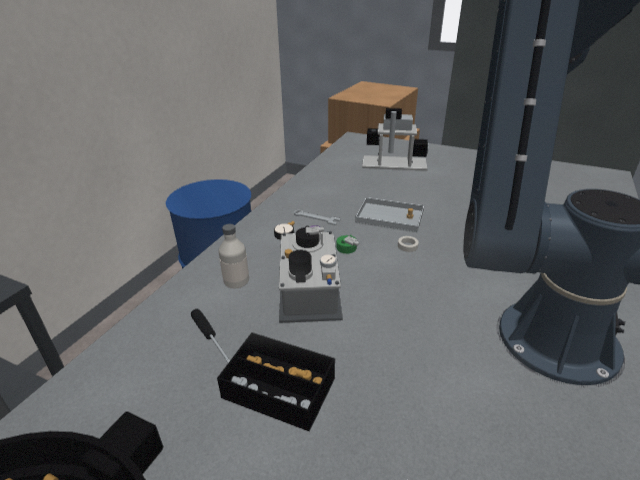

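View pics/wrist0.png

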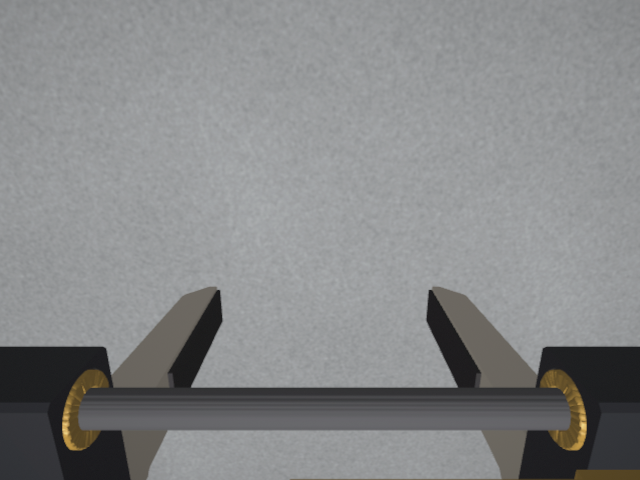

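The scene view shows the reservoir at about (350,245), its black cap at (338,236), the tray at (148,310) and the fitting at (128,292). In the side view the cap is at (307,237) and the tray at (390,213). I'll zoom in for a rough localisation.

```bash
python3 - <<'E'
from h import *
a=cv2.imread('pics/scene0.png')[170:310,280:420]; b=cv2.imread('pics/side0.png')[215:325,260:370]
cv2.imwrite('pics/z0.png',np.hstack([cv2.resize(a,(400,400),interpolation=3),cv2.resize(b,(400,400),interpolation=3)]))
S=load('scene0');D=load('side0')
# lid corners by rays onto 0.103, tray corners at 0.024
print('cap',tri([(S,338,232),(D,307,236)]))
for u,v in [(298,243),(353,269),(402,207),(349,187)]: print('lid',onz(S,u,v,.103))
for u,v in [(98,293),(158,266),(199,320),(136,356)]: print('tray',onz(S,u,v,.024))
for u,v in [(362,199),(424,207),(420,229),(355,220)]: print('trayD',onz(D,u,v,.024))
E
```

```text
cap (array([0.60979552, 0.01858309, 0.12866272]), [np.float64(0.0004997614881380048), np.float64(0.0004997614881379369)])
lid [ 0.57359935 -0.05604524  0.103     ]
lid [0.69171115 0.00304943 0.103     ]
lid [0.58832234 0.20115908 0.103     ]
lid [0.46857788 0.13696508 0.103     ]
tray [ 0.42583927 -0.45024242  0.024     ]
tray [ 0.41297346 -0.31909271  0.024     ]
tray [ 0.59590917 -0.2933197   0.024     ]
tray [ 0.61597749 -0.42427337  0.024     ]
trayD [ 0.61736285 -0.41465371  0.024     ]
trayD [ 0.41009929 -0.44295247  0.024     ]
trayD [ 0.38799779 -0.30114662  0.024     ]
trayD [ 0.58827692 -0.27236352  0.024     ]
```

View pics/z0.png

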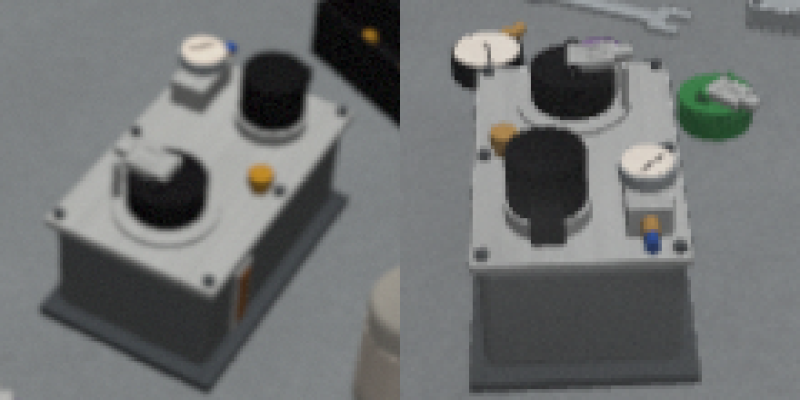

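```bash
cat >> h.py <<'E'
def Rt(s): return R.from_quat(s['orientation']).as_matrix()
def togo(target,yaw):
    """total shift along current tool axes (cm) and total turn (rad), turn about tool x"""
    s=sensors.state(); M=Rt(s); cur=np.arctan2(M[1,1],M[0,1]); d=M.T@(np.array(target)-s['tool_pos'])*100
    print('shift cm',np.round(d,2),'turn',round(-((yaw-cur+np.pi)%(2*np.pi)-np.pi),4)); return d
E
python3 - <<'E'
from h import *
W=load('wrist0');E=W['extrinsics'];s=sensors.state();M=Rt(s)
o=-E[:3,:3].T@E[:3,3]; print('cam in tool',M.T@(o-s['tool_pos']),'fwd',M.T@E[2,:3])
togo([.56,-.01,.28],-1.09)
togo([.56,-.01,.28],-1.268)
E
```

```text
cam in tool [-1.90294106e-01  9.77243089e-05 -8.51662974e-02] fwd [ 0.95297498 -0.00243925  0.30303917]
shift cm [ -8.68 -37.32 -53.15] turn -0.178
shift cm [ -8.68 -37.32 -53.15] turn 0.0
```

carry_out(rows=[-1.0, -2.3, -3.3, 0, 9.3, -1.0, -2.3, -3.3, 0, 9.3, -1.0, -2.3, -3.3, 0, 9.3, -1.0, -2.3, -3.3, 0, 9.3, -1.0, -2.3, -3.3, 0, 9.3, -1.0, -2.3, -3.3, 0, 9.3, -1.0, -2.3, -3.3, 0, 9.3, -1.0, -2.3, -3.3, 0, 9.3])

```text
time_s: 0.95
tool_pos: [0.3618, -0.2691, 0.2736]
orientation: [-0.699, -0.107, 0.699, -0.107]
wrist_force: [0.3, -0.9, -0.9]
finger_gap: 0.093
```

```bash
python3 - <<'E'
from h import *
st();togo([.608,.018,.25],-1.268)
E
```

```text
0.95 [ 0.3618 -0.2691  0.2736] [[-0.0, 0.298, -0.955], [0.0, -0.955, -0.298], [-1.0, -0.0, 0.0]] [ 0.3 -0.9 -0.9] 0.093 [-0.743  0.086  1.783 -0.     1.272  0.525]
shift cm [  2.36 -20.07 -32.06] turn -0.0002
```

carry_out(rows=[0, -2.5, -4.0, 0, 9.3, 0, -2.5, -4.0, 0, 9.3, 0, -2.5, -4.0, 0, 9.3, 0, -2.5, -4.0, 0, 9.3, 0, -2.5, -4.0, 0, 9.3, 0, -2.5, -4.0, 0, 9.3, 0.5, -2.5, -4.0, 0, 9.3, 0.5, -2.5, -4.0, 0, 9.3])

```text
time_s: 1.75
tool_pos: [0.6079, 0.0175, 0.263]
orientation: [-0.699, -0.107, 0.699, -0.107]
wrist_force: [-0.0, 0.3, 1.1]
finger_gap: 0.0929
```

carry_out(rows=[0, 0, 0, -0.09, 9.3, 0, 0, 0, -0.09, 9.3, 0, 0, 0, 0, 9.3])

```text
time_s: 2.05
tool_pos: [0.6069, 0.016, 0.2627]
orientation: [-0.686, -0.17, 0.687, -0.17]
wrist_force: [-0.7, 0.8, -0.6]
finger_gap: 0.0931
```

```bash
python3 - <<'E'
from h import *
st();togo([.608,.018,.25],-1.09);cap('wrist','w1');cap('scene','s1')
E
```

```text
2.05 [0.6069 0.016  0.2627] [[-0.001, 0.466, -0.885], [0.0, -0.885, -0.466], [-1.0, -0.0, 0.001]] [-0.7  0.8 -0.6] 0.0931 [-0.05   0.399  1.408 -0.     1.336  1.036]
shift cm [ 1.27 -0.12 -0.19] turn 0.0039
```

View pics/w1.png

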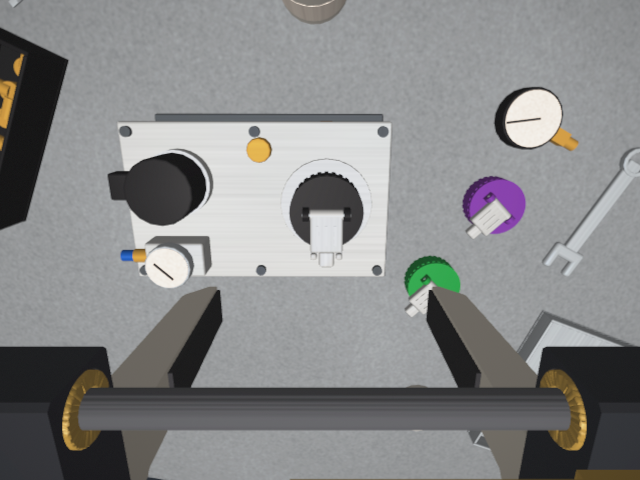

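The wrist view shows the cap at (327,205), with the tab folded down the image and its nose at (326,262), on the lid at (120-390, 122-276). I'll zoom in to measure.

```bash
python3 - <<'E'
from h import *
a=cv2.imread('pics/w1.png')[150:280,265:395]
cv2.imwrite('pics/z1.png',cv2.resize(a,(585,585),interpolation=3))
W=load('w1')
L=[onz(W,u,v,.103) for u,v in [(119,123),(391,122),(385,276),(143,276)]]
for p in L: print(np.round(p,4))
print('yaw from long edges',np.arctan2(*(L[1]-L[0])[[0,1]]),np.arctan2(*(L[2]-L[3])[[0,1]]), np.linalg.norm(L[1]-L[0]),np.linalg.norm(L[1]-L[2]))
E
```

```text
[0.5922 0.2012 0.103 ]
[0.6978 0.002  0.103 ]
[ 0.5764 -0.0633  0.103 ]
[0.4712 0.1361 0.103 ]
yaw from long edges 2.653965022019924 2.6564358493914626 0.22547737105928684 0.13791054287145232
```

View pics/z1.png

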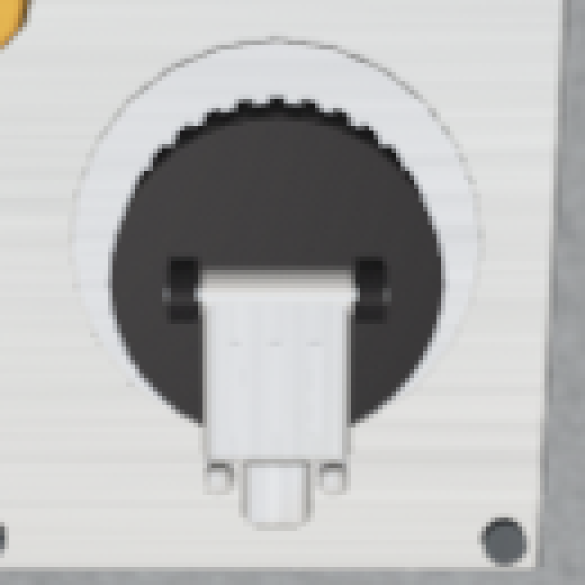

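carry_out(rows=[1.0, 0, 2.0, 0, 9.3, 1.0, 0, 2.0, 0, 9.3, 0, 0, 0, 0, 9.3])

```text
time_s: 2.45
tool_pos: [0.5697, -0.0037, 0.2425]
orientation: [-0.686, -0.168, 0.688, -0.168]
wrist_force: [0.5, 0.1, 0.3]
finger_gap: 0.0931
```

```bash
python3 - <<'E'
from h import *
st();W=cap('wrist','w2')
a=W['frame'][:,:,::-1]
cv2.imwrite('pics/z2.png',cv2.resize(a[60:280,220:440],(660,600),interpolation=3))
E
```

```text
2.45 [ 0.5697 -0.0037  0.2425] [[-0.002, 0.461, -0.887], [0.0, -0.887, -0.461], [-1.0, -0.001, 0.002]] [0.5 0.1 0.3] 0.0931 [-0.088  0.343  1.537 -0.     1.263  1.003]
```

View pics/w2.png

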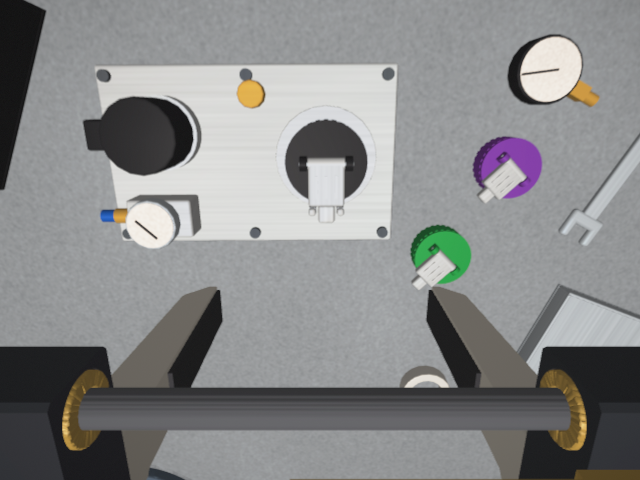

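View pics/z2.png

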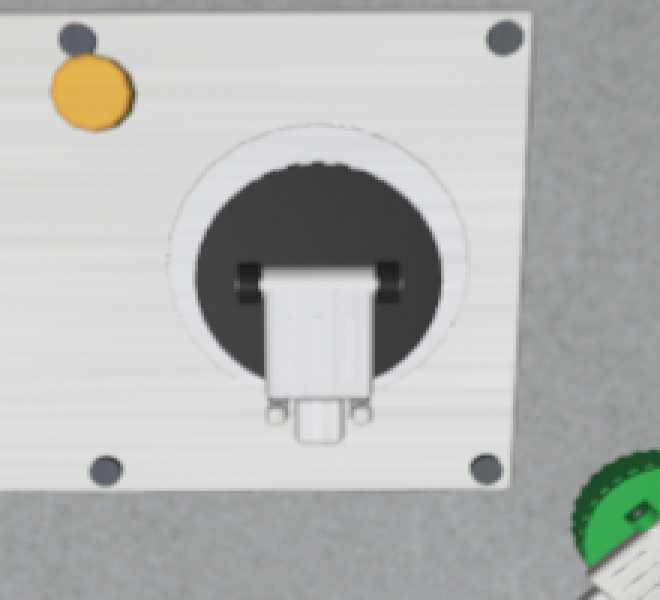

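```bash
python3 - <<'E'
from h import *
A=load('w1');B=load('w2')
P={'wl':((310.6,251.8),(308.7,205.6)),'wr':((342.8,251.8),(344.3,205.9)),'nl':((319.7,266.2),(319,222.1)),'nr':((333.4,266.2),(334,222.1))}
yaw=.4877;x=np.array([np.cos(yaw),np.sin(yaw)]);y=np.array([-x[1],x[0]])
for k,(a,b) in P.items():
    p,e=tri([(A,*a),(B,*b)]); q=onz(A,*a,.1465);q2=onz(B,*b,.1465); d=42 if k[0]=='n' else 30
    print(k,np.round(p,4),np.round(e,4),'onplane',np.round(q,4),np.round(q2,4),'axis est',np.round(q[:2]+x*d/1000,4),np.round(q2[:2]+x*d/1000,4))
L=[onz(A,u,v,.103)[:2] for u,v in [(119,123),(391,122),(385,276)]]
c=(L[0]+L[2])/2; print('neck from lid',c-.06*y)
S=load('s1');D=load('side0')
# cap top silhouettes: dark disc in wrist views
for n,W,z in (('w1',A,.136),('w2',B,.136)):
    g=W['frame'].max(2); m=(g<95).astype(np.uint8)
    k=(slice(90,260),slice(270,390)); mm=np.zeros_like(m); mm[k]=m[k]
    ys,xs=np.nonzero(mm); print(n,xs.min(),xs.max(),ys.min(),ys.max(), onz(W,(xs.min()+xs.max())/2,0,z)[:0])
E
```

```text
wl [0.5811 0.0151 0.1502] [0. 0.] onplane [0.5799 0.0147 0.1465] [0.5803 0.0149 0.1465] axis est [0.6064 0.0287] [0.6068 0.0289]
wr [ 0.5921 -0.0079  0.1472] [0.0001 0.0001] onplane [ 0.5919 -0.0081  0.1465] [ 0.5919 -0.008   0.1465] axis est [0.6184 0.0059] [0.6184 0.0061]
nl [0.5737 0.0031 0.1502] [0. 0.] onplane [0.5723 0.0025 0.1465] [0.5728 0.0027 0.1465] axis est [0.6094 0.0222] [0.6099 0.0223]
nr [ 0.5786 -0.0066  0.1497] [0. 0.] onplane [ 0.5775 -0.0073  0.1465] [ 0.5778 -0.0071  0.1465] axis est [0.6146 0.0124] [0.6149 0.0126]
neck from lid [0.61237968 0.01596102]
w1 270 382 114 243 []
w2 286 384 120 230 []
```

```bash
python3 - <<'E'
from h import *
togo([.5945,.0080,.155],-1.085);togo([.5945,.0080,.1385],-1.085)
E
```

```text
shift cm [ 8.84  0.08 -2.6 ] turn -0.0058
shift cm [10.49  0.08 -2.6 ] turn -0.0058
```

carry_out(rows=[2.0, 0.08, -1.3, -0.006, 4.5, 2.0, 0, -1.3, 0, 4.5, 2.0, 0, 0, 0, 4.5, 2.0, 0, 0, 0, 4.5, 0.8, 0, 0, 0, 4.5, 0, 0, 0, 0, 4.5])

```text
time_s: 3.1
tool_pos: [0.5951, 0.0088, 0.1548]
orientation: [-0.686, -0.171, 0.686, -0.171]
wrist_force: [0.9, 0.1, -0.0]
finger_gap: 0.049
```

```bash
python3 - <<'E'
from h import *
st();togo([.5945,.0080,.1385],-1.085);W=cap('wrist','w3');cap('side','d3')
a=W['frame'][:,:,::-1]
S=cap('scene','s3')['frame'][:,:,::-1][140:300,260:420]
cv2.imwrite('pics/z3.png',np.hstack([cv2.resize(S,(400,400),interpolation=3),cv2.resize(a[60:460,160:480],(400,400))]))
E
```

```text
3.1 [0.5951 0.0088 0.1548] [[-0.001, 0.469, -0.883], [0.0, -0.883, -0.469], [-1.0, -0.001, 0.001]] [ 0.9  0.1 -0. ] 0.049 [-0.064  0.473  1.569  0.     1.101  1.019]
shift cm [1.63 0.04 0.09] turn 0.0024
```

View pics/z3.png

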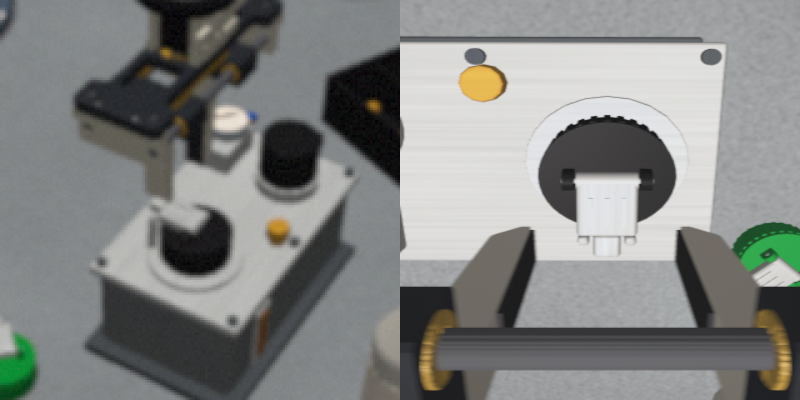

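```bash
python3 - <<'E'
from h import *
W=load('w3');s=sensors.state();M=Rt(s);t=s['tool_pos']
for y in(-.0245,.0245):
  for z in (-.0075,.0075): print(y,z,proj(W,t+M@[0,y,z]))
x=np.array([np.cos(.487),np.sin(.487),0]);n=np.array([.6122,.0174,0])
for d in(0,20,30,42): print(d,proj(W,n-d/1000*x+[0,0,.1465]))
cv2.imwrite('pics/z4.png',cv2.resize(W['frame'][200:350,220:440,::-1],(800,545),interpolation=3))
E
```

```text
-0.0245 -0.0075 [276.3594032  270.19274908]
-0.0245 0.0075 [277.43689151 297.44966517]
0.0245 -0.0075 [374.55012052 270.24467761]
0.0245 0.0075 [373.46439598 297.52568428]
0 [325.3443237  242.60520721]
20 [325.28734033 278.47430936]
30 [325.26003635 295.66124124]
42 [325.22825676 315.66542044]
```

View pics/z4.png

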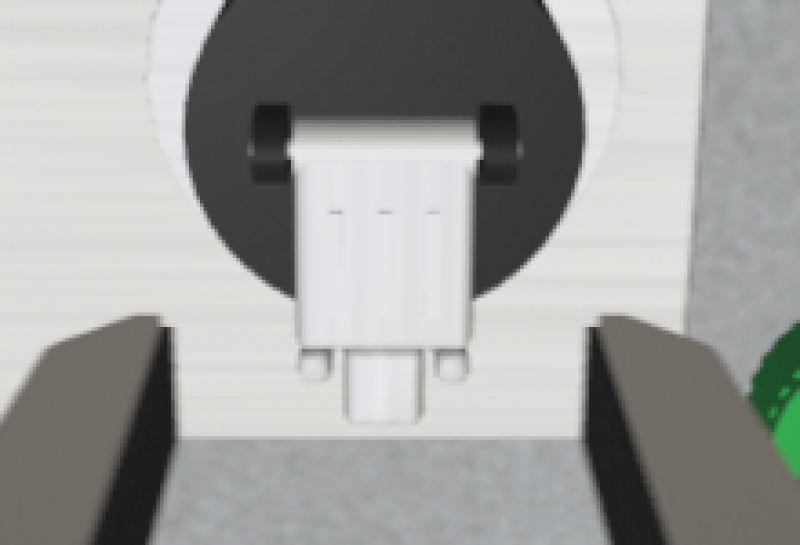

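The fingertips appear about 20 mm behind where the reported TCP projects. I'll check that against the scene and side cameras before going down.

```bash
python3 - <<'E'
from h import *
S=load('s3');D=load('d3');s=sensors.state();M=Rt(s);t=s['tool_pos']
def crop(c,pts,k,hw=40):
    p=np.mean([proj(c,q) for q in pts],0); u0,v0=int(p[0]-hw),int(p[1]-hw); print(k,u0,v0,[np.round(proj(c,q),1) for q in pts])
    im=c['frame'][v0:v0+2*hw,u0:u0+2*hw,::-1]; im=cv2.resize(im,(400,400),interpolation=3)
    for q in pts:
        a=(proj(c,q)-[u0,v0]+.5)*200/hw; cv2.circle(im,tuple(int(v) for v in a),3,(0,0,255),1)
    return im
pts=[t+M@[0,y,z] for y in(-.0245,.0245) for z in(-.0075,.0075)]+[t]
cv2.imwrite('pics/z5.png',np.hstack([crop(S,pts,'S'),crop(D,pts,'D')]))
E
```

```text
S 290 179 [array([340.1, 214.2]), array([333.8, 211.6]), array([327.7, 227.9]), array([321.3, 225.2]), array([330.8, 219.6])]
D 273 185 [array([311. , 231.1]), array([317.1, 230.9]), array([310.3, 221. ]), array([316.2, 220.8]), array([313.6, 225.8])]
```

View pics/z5.png

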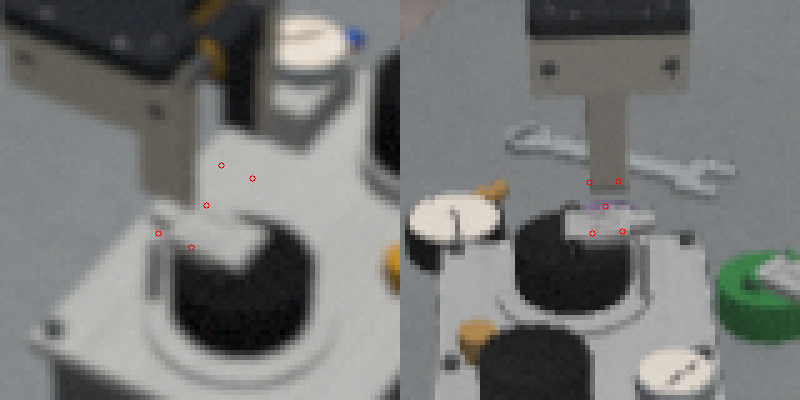

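carry_out(rows=[0, 0, 0, 0, 4.5, 0, 0, 0, 0, 4.5])

```text
time_s: 3.45
tool_pos: [0.5952, 0.0085, 0.156]
orientation: [0.687, 0.171, -0.686, 0.171]
wrist_force: [-0.2, 0.1, 0.4]
finger_gap: 0.045
```

```bash
python3 - <<'E'
from h import *
S=cap('scene','s4');D=cap('side','d4');W=cap('wrist','w4');s=st()
a=cv2.resize(W['frame'][260:340,240:320,::-1],(400,400),interpolation=3);b=cv2.resize(W['frame'][260:340,340:420,::-1],(400,400),interpolation=3)
cv2.imwrite('pics/z6.png',np.hstack([a,b]))
a=cv2.resize(S['frame'][180:250,290:360,::-1],(400,400),interpolation=3);b=cv2.resize(D['frame'][185:255,273:343,::-1],(400,400),interpolation=3)
cv2.imwrite('pics/z7.png',np.hstack([a,b]))
E
```

```text
3.6 [0.595  0.0086 0.1555] [[0.0, 0.47, -0.883], [-0.0, -0.883, -0.47], [-1.0, 0.0, -0.0]] [-0.5 -0.1 -0.6] 0.0448 [-0.064  0.471  1.57  -0.     1.101  1.018]
```

View pics/z6.png

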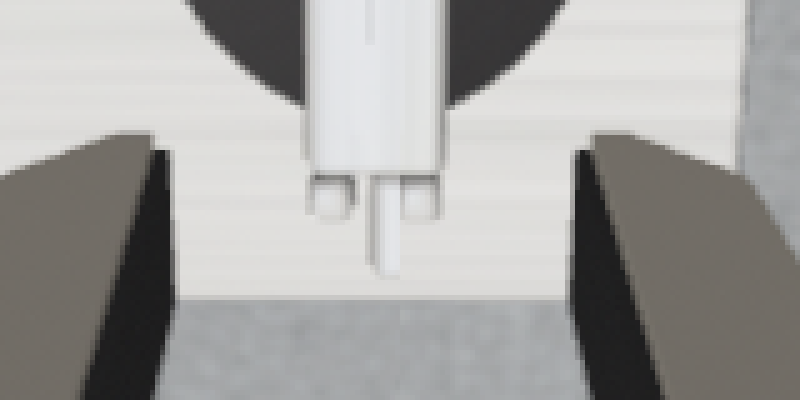

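View pics/z7.png

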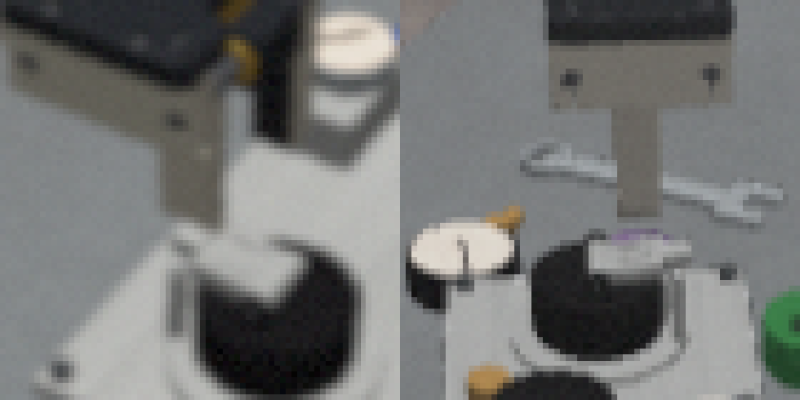

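All three cameras agree that the finger ends sit about 20 mm short of the reported TCP. I'll go down in small steps, watching the force.

carry_out(rows=[0.8, 0.03, 0.08, 0, 4.5, 0.8, 0, 0, 0, 4.5, 0, 0, 0, 0, 4.5])

```text
time_s: 3.9
tool_pos: [0.5934, 0.0079, 0.1376]
orientation: [-0.685, -0.171, 0.687, -0.171]
wrist_force: [0.4, 0.6, 0.1]
finger_gap: 0.045
```

carry_out(rows=[0.2, 0, 0, 0, 4.5, 0, 0, 0, 0, 4.5])

```text
time_s: 4.1
tool_pos: [0.5943, 0.0079, 0.137]
orientation: [-0.686, -0.171, 0.686, -0.171]
wrist_force: [0.2, -0.5, 0.5]
finger_gap: 0.0454
```

carry_out(rows=[0.2, 0, 0, 0, 4.5, 0, 0, 0, 0, 4.5])

```text
time_s: 4.3
tool_pos: [0.5943, 0.008, 0.1351]
orientation: [-0.686, -0.171, 0.686, -0.171]
wrist_force: [0.5, -0.0, 1.1]
finger_gap: 0.045
```

carry_out(rows=[0.3, 0, 0, 0, 4.5, 0, 0, 0, 0, 4.5])

```text
time_s: 4.5
tool_pos: [0.5941, 0.008, 0.1319]
orientation: [-0.686, -0.171, 0.686, -0.171]
wrist_force: [0.2, 0.4, -0.6]
finger_gap: 0.045
```

```bash
python3 - <<'E'
from h import *
S=cap('scene','s5');D=cap('side','d5');W=cap('wrist','w5');s=st()
a=cv2.resize(W['frame'][220:340,240:400,::-1],(400,300),interpolation=3)
b=cv2.resize(D['frame'][185:255,273:343,::-1],(400,300),interpolation=3)
cv2.imwrite('pics/z8.png',np.hstack([a,b]))
E
```

```text
4.65 [0.5943 0.0079 0.1322] [[-0.0, 0.47, -0.883], [-0.0, -0.883, -0.47], [-1.0, -0.0, 0.0]] [-0.1  0.5 -0.5] 0.0451 [-0.065  0.497  1.592 -0.     1.053  1.017]
```

View pics/z8.png

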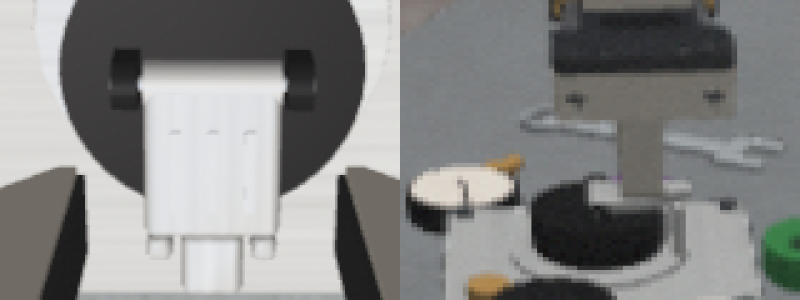

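```bash
python3 - <<'E'
from h import *
D=load('d5');W=load('w5');s=sensors.state();M=Rt(s);t=s['tool_pos']
for d in (0,.01,.02,.025): print(d,'D',proj(D,t+M@[-d,-.040,0]),proj(D,t+M@[-d,-.0225,0]),'W',proj(W,t+M@[-d,-.0225,-.0075]),proj(W,t+M@[-d,-.0225,.0075]))
g=D['frame'].astype(int)[215:245,314]; print(g.tolist())
E
```

```text
0 D [315.15234328 242.62970288] [314.83580669 238.78846208] W [279.92622161 269.7830333 ] [280.90251557 296.86095428]
0.01 D [315.07733411 239.23148242] [314.76022899 235.4168765 ] W [277.72945996 277.67671334] [278.8021995  305.86617647]
0.02 D [315.00156225 235.79870911] [314.68389323 232.01147326] W [275.30739055 286.37999757] [276.49160601 315.77297481]
0.025 D [314.96338667 234.06920002] [314.64543751 230.29593063] W [274.00074833 291.07518862] [275.24733361 321.10786206]
[[109, 106, 100], [107, 103, 98], [107, 105, 101], [106, 104, 99], [106, 103, 98], [108, 105, 99], [105, 103, 97], [107, 104, 99], [108, 105, 99], [107, 103, 98], [106, 103, 99], [103, 101, 95], [107, 104, 97], [106, 103, 98], [104, 102, 96], [94, 92, 88], [115, 116, 114], [115, 114, 114], [97, 97, 95], [65, 64, 65], [31, 32, 34], [37, 38, 38], [37, 36, 38], [27, 28, 28], [25, 24, 26], [29, 31, 29], [25, 28, 29], [19, 21, 24], [22, 19, 20], [19, 15, 17]]
```

The D and W views both put the finger ends 23–24 mm behind the reported TCP. I'll confirm by touch: narrow the jaws over the cap and step down.

carry_out(rows=[-1.0, 0, 0, 0, 4.5, 0, 0, 0, 0, 3.4, 0, 0, 0, 0, 3.4, 0, 0, 0, 0, 3.4])

```text
time_s: 5.05
tool_pos: [0.5943, 0.0079, 0.1423]
orientation: [0.686, 0.171, -0.686, 0.171]
wrist_force: [0.4, 0.6, -0.6]
finger_gap: 0.0342
```

carry_out(rows=[0.3, 0, 0, 0, 3.4, 0, 0, 0, 0, 3.4, 0.2, 0, 0, 0, 3.4, 0, 0, 0, 0, 3.4])

```text
time_s: 5.45
tool_pos: [0.5941, 0.0079, 0.1368]
orientation: [-0.686, -0.171, 0.686, -0.171]
wrist_force: [-0.3, 0.4, 0.9]
finger_gap: 0.0341
```

carry_out(rows=[0.2, 0, 0, 0, 3.4, 0, 0, 0, 0, 3.4])

```text
time_s: 5.65
tool_pos: [0.5942, 0.008, 0.1349]
orientation: [-0.686, -0.171, 0.686, -0.171]
wrist_force: [-0.2, -0.5, -0.0]
finger_gap: 0.0343
```

carry_out(rows=[0.15, 0, 0, 0, 3.4, 0, 0, 0, 0, 3.4])

```text
time_s: 5.85
tool_pos: [0.5942, 0.0079, 0.1335]
orientation: [-0.686, -0.171, 0.686, -0.171]
wrist_force: [0.4, -0.3, -0.0]
finger_gap: 0.0341
```

carry_out(rows=[0.15, 0, 0, 0, 3.4, 0, 0, 0, 0, 3.4])

```text
time_s: 6.05
tool_pos: [0.5942, 0.0079, 0.132]
orientation: [-0.686, -0.171, 0.686, -0.171]
wrist_force: [-0.2, -0.3, -0.1]
finger_gap: 0.034
```

carry_out(rows=[0.3, 0, 0, 0, 3.4, 0.3, 0, 0, 0, 3.4, 0.3, 0, 0, 0, 3.4, 0, 0, 0, 0, 3.4])

```text
time_s: 6.45
tool_pos: [0.594, 0.0079, 0.1226]
orientation: [-0.686, -0.171, 0.686, -0.171]
wrist_force: [1.0, 0.4, -0.3]
finger_gap: 0.034
```

carry_out(rows=[0.3, 0, 0, 0, 3.4, 0, 0, 0, 0, 3.4, 0.2, 0, 0, 0, 3.4, 0, 0, 0, 0, 3.4])

```text
time_s: 6.85
tool_pos: [0.5942, 0.0079, 0.118]
orientation: [-0.686, -0.171, 0.686, -0.171]
wrist_force: [-0.1, -0.7, -0.1]
finger_gap: 0.034
```

```bash
python3 - <<'E'
from h import *
D=cap('side','d6');W=cap('wrist','w6');s=st()
a=cv2.resize(W['frame'][220:340,240:400,::-1],(400,300),interpolation=3)
b=cv2.resize(D['frame'][185:255,273:343,::-1],(400,300),interpolation=3)
cv2.imwrite('pics/z9.png',np.hstack([a,b]))
E
```

```text
6.95 [0.5943 0.0079 0.1182] [[-0.0, 0.47, -0.883], [0.0, -0.883, -0.47], [-1.0, -0.0, 0.0]] [0.1 0.6 0.1] 0.0338 [-0.065  0.514  1.603  0.     1.025  1.017]
```

View pics/z9.png

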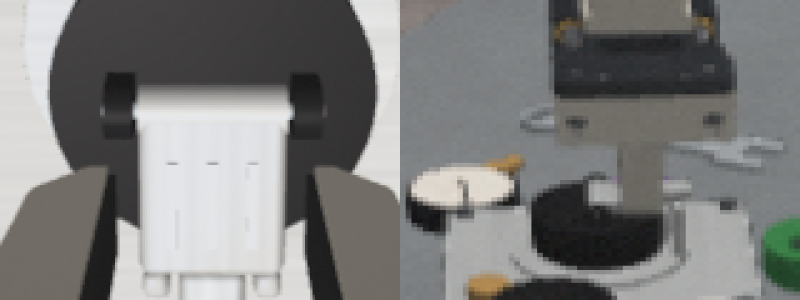

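carry_out(rows=[0.25, 0, 0, 0, 3.4, 0, 0, 0, 0, 3.4])

```text
time_s: 7.15
tool_pos: [0.5942, 0.0079, 0.1154]
orientation: [-0.686, -0.171, 0.686, -0.171]
wrist_force: [0.2, 0.4, -0.4]
finger_gap: 0.034
```

carry_out(rows=[0, 0, 0, 0, 2.4, 0, 0, 0, 0, 2.4, 0, 0, 0, 0, 2.4, 0, 0, 0, 0, 2.4])

```text
time_s: 7.55
tool_pos: [0.5943, 0.0079, 0.1157]
orientation: [0.686, 0.171, -0.686, 0.171]
wrist_force: [-0.1, -0.3, -0.3]
finger_gap: 0.0257
```

carry_out(rows=[-0.25, 0, -0.02, 0, 2.4, -0.24, 0, -0.04, 0, 2.4, 0, 0, 0, 0, 2.4])

```text
time_s: 7.85
tool_pos: [0.5942, 0.0082, 0.1199]
orientation: [-0.685, -0.171, 0.687, -0.171]
wrist_force: [0.6, -1.2, -11.7]
finger_gap: 0.0256
```

carry_out(rows=[-0.24, 0, -0.08, 0, 2.4, -0.23, 0, -0.1, 0, 2.4, 0, 0, 0, 0, 2.4])

```text
time_s: 8.15
tool_pos: [0.5962, 0.0091, 0.1255]
orientation: [-0.686, -0.171, 0.686, -0.171]
wrist_force: [-2.8, -1.4, -8.6]
finger_gap: 0.0253
```

```bash
python3 - <<'E'
from h import *
D=cap('side','d7');W=cap('wrist','w7');s=st()
a=cv2.resize(W['frame'][180:340,220:430,::-1],(400,300),interpolation=3)
b=cv2.resize(D['frame'][185:255,273:343,::-1],(400,300),interpolation=3)
cv2.imwrite('pics/z10.png',np.hstack([a,b]))
E
```

```text
8.25 [0.5962 0.0091 0.1255] [[-0.0, 0.47, -0.883], [0.0, -0.883, -0.47], [-1.0, -0.0, 0.0]] [-2.  -1.9 -8.4] 0.0253 [-0.063  0.508  1.591  0.     1.043  1.019]
```

View pics/z10.png

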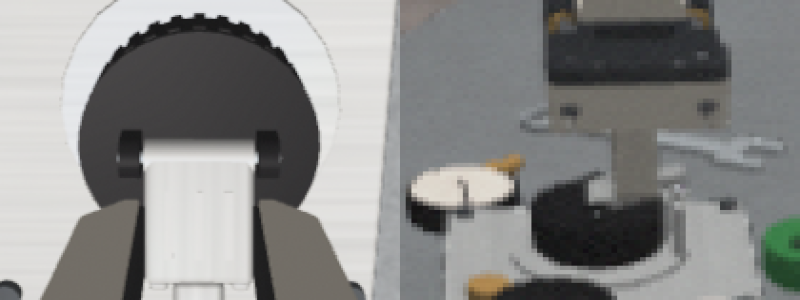

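The tab is lifting; its nose is visibly up in the side view at (680,180) of the crop. Carrying on along the arc.

carry_out(rows=[-0.2, 0, -0.15, 0, 2.4, -0.2, 0, -0.15, 0, 2.4, 0, 0, 0, 0, 2.4])

```text
time_s: 8.55
tool_pos: [0.5999, 0.0107, 0.1302]
orientation: [0.687, 0.171, -0.685, 0.171]
wrist_force: [-2.2, -0.5, -4.8]
finger_gap: 0.025
```

carry_out(rows=[-0.16, 0, -0.19, 0, 2.4, -0.16, 0, -0.19, 0, 2.4, 0, 0, 0, 0, 2.4])

```text
time_s: 8.85
tool_pos: [0.6031, 0.0124, 0.1332]
orientation: [0.687, 0.171, -0.686, 0.171]
wrist_force: [-0.5, -0.3, -1.6]
finger_gap: 0.0248
```

```bash
python3 - <<'E'
from h import *
D=cap('side','d8');W=cap('wrist','w8');s=st()
a=cv2.resize(W['frame'][180:340,220:430,::-1],(400,300),interpolation=3)
b=cv2.resize(D['frame'][185:255,273:343,::-1],(400,300),interpolation=3)
cv2.imwrite('pics/z11.png',np.hstack([a,b]))
E
```

```text
8.95 [0.6032 0.0124 0.1332] [[0.002, 0.47, -0.883], [0.0, -0.883, -0.47], [-1.0, 0.001, -0.002]] [-1.  -0.4 -1.4] 0.0249 [-0.057  0.51   1.567  0.     1.062  1.025]
```

View pics/z11.png

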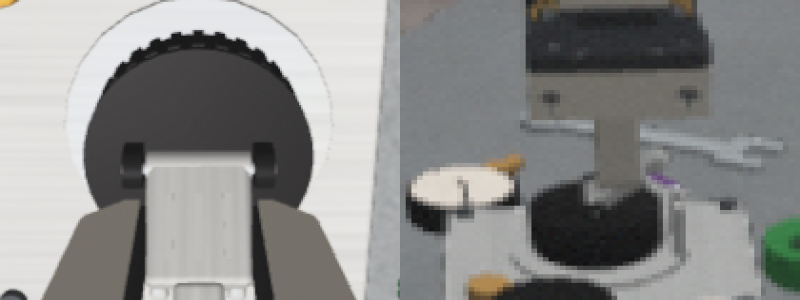

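carry_out(rows=[-0.13, 0, -0.22, 0, 2.4, -0.1, 0, -0.24, 0, 2.4, -0.06, 0, -0.25, 0, 2.4, 0, 0, 0, 0, 2.4])

```text
time_s: 9.35
tool_pos: [0.609, 0.0155, 0.1361]
orientation: [0.686, 0.171, -0.686, 0.171]
wrist_force: [-3.3, -2.4, 2.4]
finger_gap: 0.0249
```

```bash
python3 - <<'E'
from h import *
D=cap('side','d9');W=cap('wrist','w9');s=st()
a=cv2.resize(W['frame'][180:340,220:430,::-1],(400,300),interpolation=3)
b=cv2.resize(D['frame'][185:255,273:343,::-1],(400,300),interpolation=3)
cv2.imwrite('pics/z12.png',np.hstack([a,b]))
E
```

```text
9.45 [0.609  0.0155 0.1361] [[0.001, 0.47, -0.883], [-0.0, -0.883, -0.47], [-1.0, 0.001, -0.001]] [-3.9 -1.6  3.4] 0.0245 [-0.051  0.517  1.547 -0.     1.077  1.031]
```

View pics/z12.png

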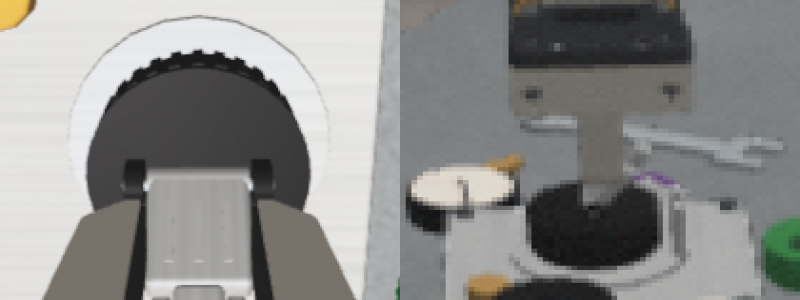

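carry_out(rows=[-0.03, 0, -0.22, 0, 2.4, 0, 0, -0.22, 0, 2.4, 0, 0, 0, 0, 2.4])

```text
time_s: 9.75
tool_pos: [0.6131, 0.0177, 0.1367]
orientation: [0.686, 0.171, -0.686, 0.171]
wrist_force: [-4.7, -1.2, 5.9]
finger_gap: 0.0246
```

```bash
python3 - <<'E'
from h import *
D=cap('side','d10');W=cap('wrist','w10');s=st()
a=cv2.resize(W['frame'][180:340,220:430,::-1],(400,300),interpolation=3)
b=cv2.resize(D['frame'][185:255,273:343,::-1],(400,300),interpolation=3)
cv2.imwrite('pics/z13.png',np.hstack([a,b]))
E
```

```text
9.85 [0.6131 0.0177 0.1367] [[0.001, 0.47, -0.883], [-0.0, -0.883, -0.47], [-1.0, 0.001, -0.001]] [-4.3 -0.5  6.1] 0.0247 [-0.047  0.523  1.535 -0.     1.082  1.035]
```

View pics/z13.png

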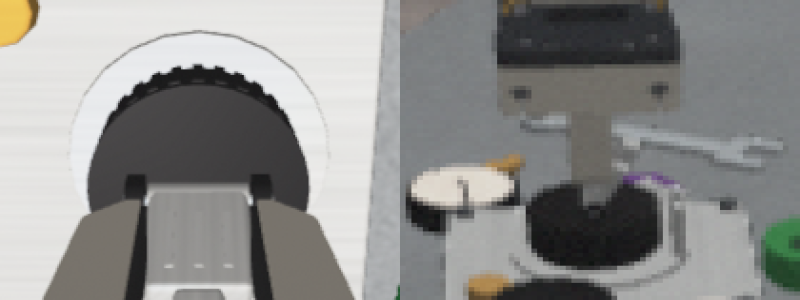

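carry_out(rows=[0, 0, 0, 0, 4.5, 0, 0, 0, 0, 4.5, 0, 0, 0, 0, 4.5, -1.5, 0, 0, 0, 4.5, -2, 0, 0, 0, 4.5, -2, 0, 0, 0, 4.5, 0, 0, 0, 0, 4.5])

```text
time_s: 10.55
tool_pos: [0.6142, 0.0177, 0.1944]
orientation: [0.688, 0.171, -0.684, 0.172]
wrist_force: [0.2, -0.0, 1.2]
finger_gap: 0.045
```

```bash
python3 - <<'E'
from h import *
D=cap('side','d11');W=cap('wrist','w11');S=cap('scene','s11');s=st()
a=cv2.resize(W['frame'][140:340,190:460,::-1],(400,300),interpolation=3)
b=cv2.resize(D['frame'][185:255,273:343,::-1],(400,300),interpolation=3)
c=cv2.resize(S['frame'][180:260,290:400,::-1],(400,300),interpolation=3)
cv2.imwrite('pics/z14.png',np.vstack([np.hstack([a,b]),np.hstack([c,c])]))
E
```

```text
10.7 [0.6123 0.0177 0.1903] [[-0.001, 0.47, -0.883], [0.0, -0.883, -0.47], [-1.0, -0.0, 0.0]] [ 0.7 -0.1 -1.1] 0.0451 [-0.047  0.468  1.484  0.     1.191  1.035]
```

View pics/z14.png

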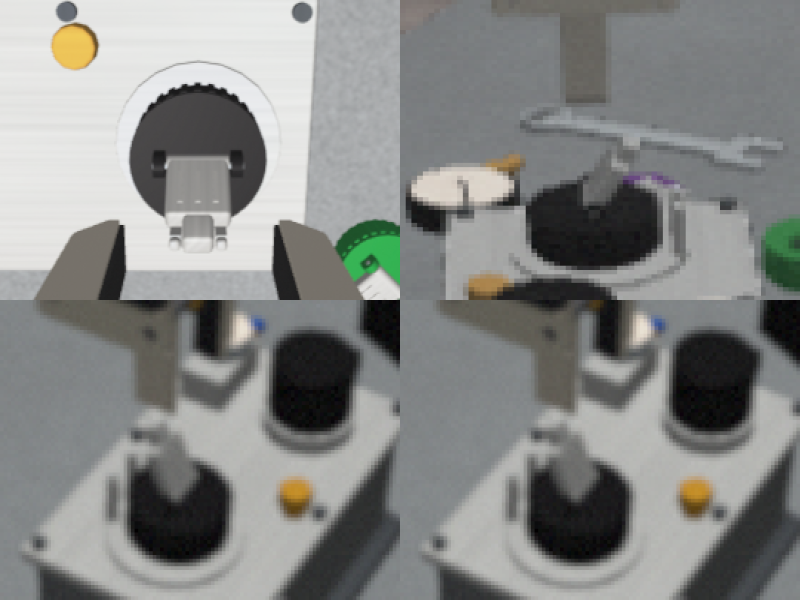

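carry_out(rows=[0, 0, 0, 0.14, 8, 0, 0, 0, 0.14, 8, 0, 0, 0, 0.14, 8, 0, 0, 0, 0.14, 8, 0, 0, 0, 0.14, 8, 0, 0, 0, 0.14, 8, 0, 0, 0, 0.14, 8, 0, 0, 0, 0.14, 8])

```text
time_s: 11.5
tool_pos: [0.6121, 0.0177, 0.1896]
orientation: [-0.671, 0.222, 0.672, 0.221]
wrist_force: [0.4, 0.5, 0.2]
finger_gap: 0.08
```

carry_out(rows=[0, 0, 0, 0.14, 8, 0, 0, 0, 0.14, 8, 0, 0, 0, 0.14, 8, 0, 0, 0, 0.03, 8, 0, 0, 0, 0, 8])

```text
time_s: 12.0
tool_pos: [0.6121, 0.0177, 0.1897]
orientation: [-0.606, 0.364, 0.607, 0.364]
wrist_force: [0.5, 0.0, 0.7]
finger_gap: 0.0799
```

```bash
python3 - <<'E'
from h import *
s=st();togo([.6122,.0174,.130],-2.656)
W=cap('wrist','w12')
E
```

```text
12.0 [0.6121 0.0177 0.1897] [[-0.002, -0.883, -0.47], [0.0, -0.47, 0.883], [-1.0, 0.001, 0.001]] [0.5 0.  0.7] 0.0799 [-0.047  0.468  1.484  0.     1.191  2.605]
shift cm [ 5.97 -0.   -0.03] turn 0.0037
```

View pics/w12.png

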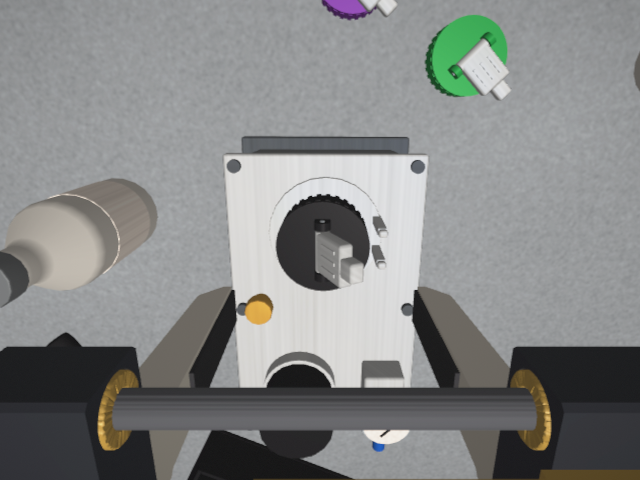

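carry_out(rows=[2.0, 0, 0, 0.004, 8, 2.0, 0, 0, 0, 8, 1.2, 0, 0, 0, 8, 0, 0, 0, 0, 8])

```text
time_s: 12.45
tool_pos: [0.6116, 0.0177, 0.1369]
orientation: [-0.605, 0.365, 0.607, 0.364]
wrist_force: [0.4, -0.1, -0.3]
finger_gap: 0.0801
```

carry_out(rows=[0.5, 0, 0, 0, 8, 0.5, 0, 0, 0, 8, 0, 0, 0, 0, 8])

```text
time_s: 12.75
tool_pos: [0.6125, 0.0177, 0.1285]
orientation: [-0.605, 0.365, 0.606, 0.365]
wrist_force: [-1.1, 0.3, -0.4]
finger_gap: 0.0799
```

carry_out(rows=[0, 0, 0, 0, 4, 0, 0, 0, 0, 4, 0, 0, 0, 0, 4, 0, 0, 0, 0, 4])

```text
time_s: 13.15
tool_pos: [0.6127, 0.0177, 0.1289]
orientation: [0.606, -0.365, -0.605, -0.365]
wrist_force: [-0.7, 0.1, 1.0]
finger_gap: 0.0525
```

```bash
python3 - <<'E'
from h import *
s=st();
D=cap('side','d13');W=cap('wrist','w13');S=cap('scene','s13')
a=cv2.resize(W['frame'][140:340,190:460,::-1],(400,300),interpolation=3)
b=cv2.resize(D['frame'][185:255,273:343,::-1],(400,300),interpolation=3)
cv2.imwrite('pics/z15.png',np.hstack([a,b]))
E
```

```text
13.15 [0.6127 0.0177 0.1289] [[0.0, -0.884, -0.467], [-0.0, -0.467, 0.884], [-1.0, -0.0, -0.0]] [-0.7  0.1  1. ] 0.0525 [-0.047  0.532  1.542  0.     1.067  2.609]
```

View pics/z15.png

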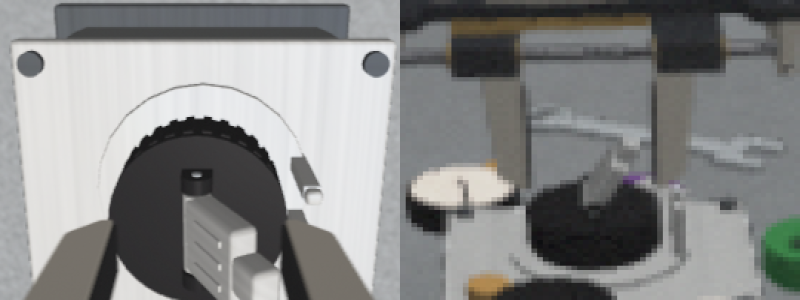

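carry_out(rows=[0, 0, 0, 0, 2.5, 0, 0, 0, 0, 2.5, 0, 0, 0, 0, 2.5, 0, 0, 0, 0, 2.5, 0, 0, 0, 0, 2.5])

```text
time_s: 13.8
tool_pos: [0.6126, 0.0177, 0.1287]
orientation: [0.606, -0.365, -0.606, -0.365]
wrist_force: [-1.3, 0.0, 0.9]
finger_gap: 0.0254
```

carry_out(rows=[0, 0, 0, 0, 0.5, 0, 0, 0, 0, 0.5, 0, 0, 0, 0, 0.5, 0, 0, 0, 0, 0.5])

```text
time_s: 14.2
tool_pos: [0.6126, 0.0177, 0.1287]
orientation: [0.606, -0.365, -0.606, -0.365]
wrist_force: [-0.8, -0.2, -0.7]
finger_gap: 0.0088
```

```bash
python3 - <<'E'
from h import *
s=st();print(s['torque'])
D=cap('side','d14');W=cap('wrist','w14');S=cap('scene','s14')
a=cv2.resize(W['frame'][140:340,190:460,::-1],(400,300),interpolation=3)
b=cv2.resize(D['frame'][175:255,263:353,::-1],(400,300),interpolation=3)
c=cv2.resize(S['frame'][160:250,290:400,::-1],(400,300),interpolation=3)
cv2.imwrite('pics/z16.png',np.vstack([np.hstack([a,b]),np.hstack([c,c])]))
E
```

```text
14.2 [0.6126 0.0177 0.1287] [[0.0, -0.884, -0.467], [0.0, -0.467, 0.884], [-1.0, -0.0, 0.0]] [-0.8 -0.2 -0.7] 0.0088 [-0.047  0.532  1.542  0.     1.067  2.609]
[ 0.02582105  0.1283611  -0.03821133]
```

View pics/z16.png

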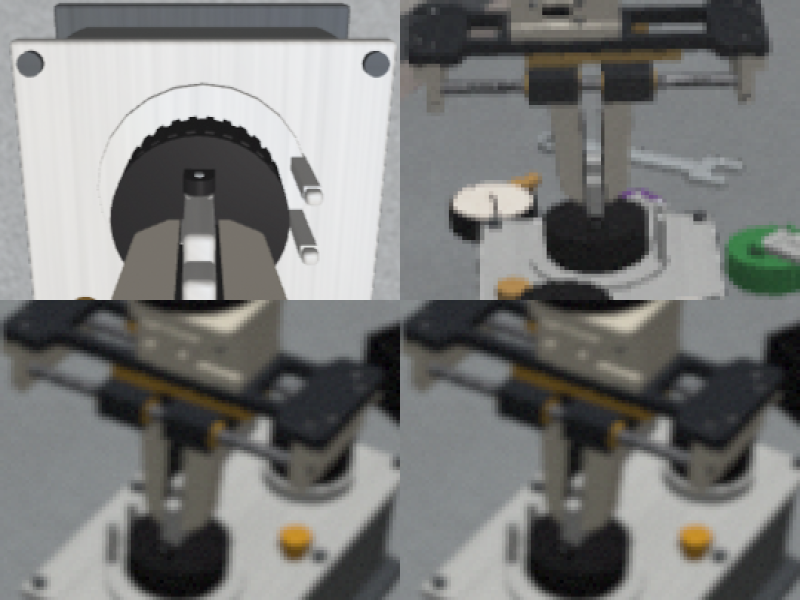

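The gap is 8.8 mm, so the upright tab is clamped square, and the wrist force is near zero. Next I unscrew: the level part first, then with climb.

carry_out(rows=[0, 0, 0, -0.08, 0.5, 0, 0, 0, -0.09, 0.5, 0, 0, 0, -0.09, 0.5, 0, 0, 0, -0.09, 0.5])

```text
time_s: 14.75
tool_pos: [0.6129, 0.0176, 0.1287]
orientation: [0.661, -0.253, -0.66, -0.253]
wrist_force: [0.2, -0.2, -1.2]
finger_gap: 0.0092
```

carry_out(rows=[-0.04, 0, 0, -0.1, 0.5, -0.04, 0, 0, -0.1, 0.5, -0.04, 0, 0, -0.1, 0.5, 0, 0, 0, 0, 0.5])

```text
time_s: 15.15
tool_pos: [0.6126, 0.0177, 0.1298]
orientation: [0.691, -0.152, -0.691, -0.152]
wrist_force: [-0.2, -0.1, -0.1]
finger_gap: 0.0089
```

```bash
python3 - <<'E'
from h import *
s=st();print(s['torque'])
W=cap('wrist','w15')
cv2.imwrite('pics/z17.png',cv2.resize(W['frame'][100:340,160:480,::-1],(640,480)))
E
```

```text
15.15 [0.6126 0.0177 0.1298] [[0.0, -0.42, -0.907], [0.0, -0.907, 0.42], [-1.0, -0.0, 0.0]] [-0.2 -0.1 -0.1] 0.0089 [-0.047  0.531  1.541  0.     1.069  1.957]
[ 0.09569276 -0.02128736 -0.00824485]
```

View pics/z17.png

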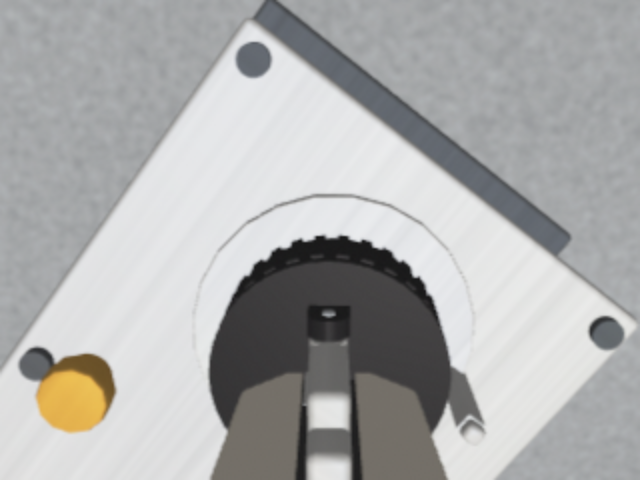

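The cap turns with the jaws (its ear stays in line), with no force. Continuing.

carry_out(rows=[-0.04, 0, 0, -0.1, 0.5, -0.04, 0, 0, -0.1, 0.5, -0.04, 0, 0, -0.1, 0.5, -0.04, 0, 0, -0.1, 0.5, -0.04, 0, 0, -0.1, 0.5, -0.04, 0, 0, -0.1, 0.5, -0.04, 0, 0, -0.1, 0.5, -0.04, 0, 0, -0.1, 0.5])

```text
time_s: 16.0
tool_pos: [0.6124, 0.0178, 0.1329]
orientation: [-0.695, -0.129, 0.695, -0.128]
wrist_force: [0.4, 1.5, -1.5]
finger_gap: 0.0086
```

carry_out(rows=[-0.04, 0, 0, -0.1, 0.5, -0.04, 0, 0, -0.1, 0.5, -0.04, 0, 0, -0.1, 0.5, -0.04, 0, 0, -0.1, 0.5, -0.04, 0, 0, -0.1, 0.5, -0.04, 0, 0, -0.1, 0.5, -0.04, 0, 0, -0.1, 0.5, 0, 0, 0, 0, 0.5])

```text
time_s: 16.8
tool_pos: [0.6122, 0.0177, 0.1356]
orientation: [-0.609, -0.359, 0.61, -0.358]
wrist_force: [-1.0, -0.8, -2.1]
finger_gap: 0.0089
```

carry_out(rows=[-0.04, 0, 0, -0.1, 0.5, -0.04, 0, 0, -0.1, 0.5, -0.04, 0, 0, -0.1, 0.5, -0.04, 0, 0, -0.1, 0.5, 0, 0, 0, 0, 0.5])

```text
time_s: 17.3
tool_pos: [0.6123, 0.0176, 0.1372]
orientation: [-0.526, -0.472, 0.527, -0.472]
wrist_force: [0.2, -1.9, -3.4]
finger_gap: 0.009
```

```bash
python3 - <<'E'
from h import *
s=st();print(s['torque'])
W=cap('wrist','w16');D=cap('side','d16')
a=cv2.resize(W['frame'][140:340,190:460,::-1],(400,300),interpolation=3)
b=cv2.resize(D['frame'][175:255,263:353,::-1],(400,300),interpolation=3)
cv2.imwrite('pics/z18.png',np.hstack([a,b]))
E
```

```text
17.3 [0.6123 0.0176 0.1372] [[-0.001, 0.994, -0.109], [-0.0, -0.109, -0.994], [-1.0, -0.001, 0.0]] [ 0.2 -1.9 -3.4] 0.009 [-0.047  0.522  1.535 -0.     1.085  0.062]
[-0.32683335  0.13594022 -0.02291329]
```

View pics/z18.png

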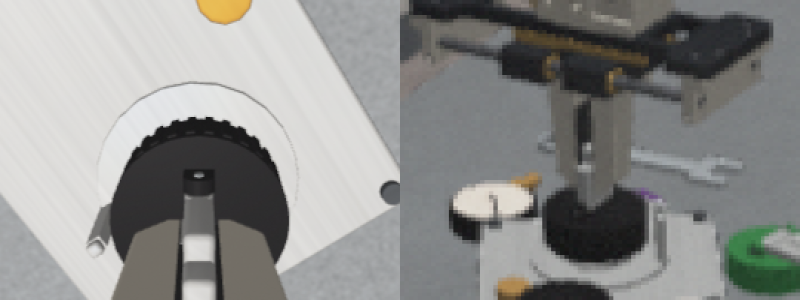

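carry_out(rows=[-0.1, 0, 0, -0.05, 0.5, -0.2, 0, 0, 0, 0.5, -0.2, 0, 0, 0, 0.5, 0, 0, 0, 0, 0.5])

```text
time_s: 17.8
tool_pos: [0.6126, 0.0175, 0.1428]
orientation: [-0.514, -0.485, 0.514, -0.485]
wrist_force: [-0.5, -1.9, -2.2]
finger_gap: 0.0088
```

carry_out(rows=[-0.5, 0, 0, 0, 0.5, -1, 0, 0, 0, 0.5, -2, 0, 0, 0, 0.5, -2, 0, 0, 0, 0.5, -2, 0, 0, 0, 0.5, -2, 0, 0, 0, 0.5, 0, 0, 0, 0, 0.5])

```text
time_s: 18.5
tool_pos: [0.6141, 0.0178, 0.2412]
orientation: [0.515, 0.484, -0.512, 0.487]
wrist_force: [0.5, -0.8, -1.6]
finger_gap: 0.0089
```

```bash
python3 - <<'E'
from h import *
s=st();print(s['torque'])
W=cap('wrist','w17');D=cap('side','d17');S=cap('scene','s17')
# tray corners both views (from start images, rim z=.024)
S0=load('scene0');D0=load('side0')
a=cv2.resize(W['frame'][:,:,::-1],(400,300));b=cv2.resize(D['frame'][135:255,250:410,::-1],(400,300),interpolation=3)
c=cv2.resize(S0['frame'][250:370,80:220,::-1],(400,300),interpolation=3);d=cv2.resize(D0['frame'][190:240,340:440,::-1],(400,300),interpolation=3)
cv2.imwrite('pics/z19.png',np.vstack([np.hstack([a,b]),np.hstack([c,d])]))
E
```

```text
18.5 [0.6141 0.0178 0.2412] [[0.006, 0.998, -0.056], [0.0, -0.056, -0.998], [-1.0, 0.006, -0.0]] [ 0.5 -0.8 -1.6] 0.0089 [-0.047  0.424  1.423  0.     1.288  0.009]
[-0.10151238 -0.10578703 -0.02258156]
```

View pics/z19.png

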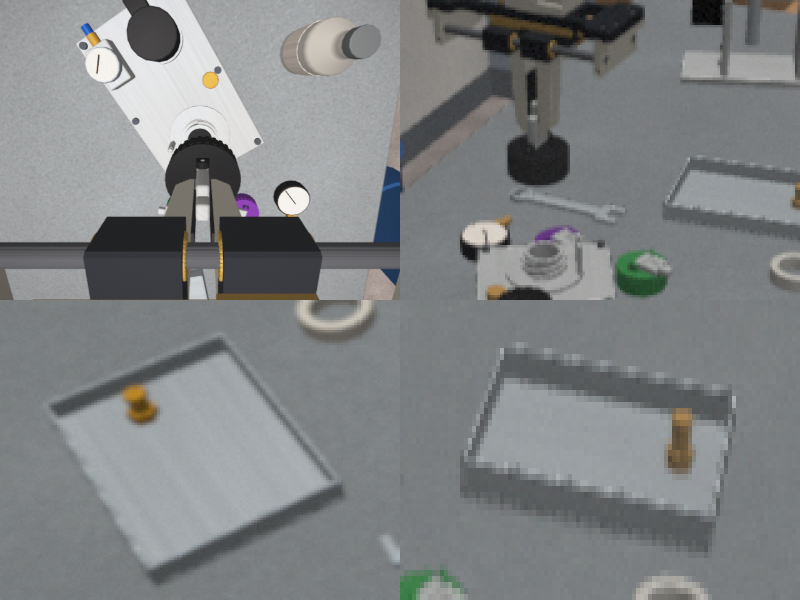

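```bash
python3 - <<'E'
from h import *
S=load('scene0');D=load('side0')
C={'-x-y':((96.8,292.4),(423.8,205.8)),'-x+y':((157.7,264.),(418.8,225.8)),'+x+y':((199.7,323.5),(356.3,215.8)),'+x-y':((133,357),(366.3,197.5))}
P=[]
for k,(a,b) in C.items():
    p,e=tri([(S,*a),(D,*b)]);P.append(p);print(k,np.round(p,4),np.round(e[0],4),'S@.024',np.round(onz(S,*a,.024)[:2],3),'D',np.round(onz(D,*b,.024)[:2],3))
P=np.array(P);print('centre',P.mean(0),'sides',[round(float(np.linalg.norm((P[i]-P[(i+1)%4])[:2])),3) for i in range(4)])
d=P[3]-P[0]+P[2]-P[1];print('yaw',np.arctan2(d[1],d[0]))
# fitting base
print('fit',tri([(S,128.5,297),(D,409.5,217)]))
E
```

```text
-x-y [ 0.4152 -0.4537  0.0199] 0.0029 S@.024 [ 0.423 -0.452] D [ 0.413 -0.451]
-x+y [ 0.3987 -0.3189  0.0204] 0.0035 S@.024 [ 0.407 -0.318] D [ 0.396 -0.318]
+x+y [ 0.5976 -0.2971  0.0213] 0.0047 S@.024 [ 0.605 -0.295] D [ 0.594 -0.299]
+x-y [ 0.6102 -0.4313  0.0214] 0.0029 S@.024 [ 0.615 -0.43 ] D [ 0.608 -0.431]
centre [ 0.5054197  -0.37526815  0.0207542 ] sides [0.136, 0.2, 0.135, 0.196]
yaw 0.11189051893634742
fit (array([ 0.4451675 , -0.39860655,  0.00073793]), [np.float64(0.0006606835549881828), np.float64(0.0006606835549881011)])
```

The tray centre is at about (0.505, -0.375) with yaw 0.11, and the rim measures 200 x 136 mm, close to the stated 200 x 140. I'll set the cap down 35 mm to its +x side, away from the fitting at (0.445, -0.399).

```bash
python3 - <<'E'
from h import *
togo([.54,-.371,.241],-.056)
E
```

```text
shift cm [-0.42 -5.04 39.22] turn -0.0001
```

carry_out(rows=[0, -0.2, 1.5, 0, 0.5, 0, -0.4, 3, 0, 0.5, 0, -0.5, 4, 0, 0.5, 0, -0.5, 4, 0, 0.5, 0, -0.5, 4, 0, 0.5, 0, -0.5, 4, 0, 0.5, 0, -0.5, 4, 0, 0.5, 0, -0.5, 4, 0, 0.5])

```text
time_s: 19.45
tool_pos: [0.5594, -0.2671, 0.2366]
orientation: [-0.514, -0.486, 0.514, -0.485]
wrist_force: [1.0, 0.2, -1.5]
finger_gap: 0.0086
```

carry_out(rows=[0, -0.5, 4, 0, 0.5, 0, -0.4, 3, 0, 0.5, 0, -0.3, 2, 0, 0.5, 0, -0.2, 1.2, 0, 0.5, 0, 0, 0.5, 0, 0.5, 0, 0, 0, 0, 0.5, 0, 0, 0, 0, 0.5])

```text
time_s: 20.15
tool_pos: [0.5411, -0.3699, 0.2376]
orientation: [0.514, 0.486, -0.513, 0.486]
wrist_force: [-0.2, 0.8, -3.2]
finger_gap: 0.0088
```

```bash
python3 - <<'E'
from h import *
s=st();togo([.54,-.371,.1],-.056)
W=cap('wrist','w18');D=cap('side','d18');S=cap('scene','s18')
a=cv2.resize(W['frame'][:,:,::-1],(400,300));b=cv2.resize(D['frame'][100:250,300:500,::-1],(400,300),interpolation=3)
c=cv2.resize(S['frame'][200:380,60:300,::-1],(400,300),interpolation=3)
cv2.imwrite('pics/z20.png',np.vstack([np.hstack([a,b]),np.hstack([c,c])]))
E
```

```text
20.15 [ 0.5411 -0.3699  0.2376] [[0.0, 0.998, -0.055], [0.0, -0.055, -0.998], [-1.0, 0.0, -0.0]] [-0.2  0.8 -3.2] 0.0088 [-0.671  0.511  1.299  0.     1.332 -0.616]
shift cm [13.76 -0.11  0.12] turn 0.001
```

View pics/z20.png

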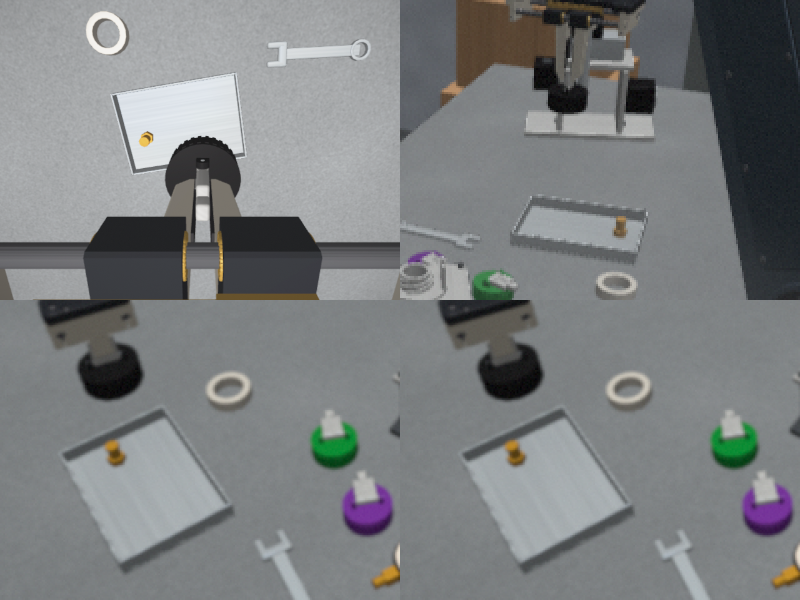

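```bash
python3 - <<'E'
from h import *
W=load('w18')
L=np.array([onz(W,u*1.6,v*1.6,.024) for u,v in[(112,95),(236,73),(245,155),(134,173)]]);print(L.round(3),L.mean(0))
print('target px',proj(W,[.541,-.37,.003]))
E
```

```text
[[ 0.402 -0.317  0.024]
 [ 0.596 -0.295  0.024]
 [ 0.609 -0.428  0.024]
 [ 0.419 -0.45   0.024]] [ 0.50652702 -0.37267557  0.024     ]
target px [324.1063425  193.12475393]
```

carry_out(rows=[2, 0, 0, 0, 0.5, 3, 0, 0, 0, 0.5, 3, 0, 0, 0, 0.5, 3, 0, 0, 0, 0.5, 2, 0, 0, 0, 0.5, 1, 0, 0, 0, 0.5, 0, 0, 0, 0, 0.5])

```text
time_s: 21.0
tool_pos: [0.5405, -0.3703, 0.0966]
orientation: [-0.514, -0.487, 0.514, -0.485]
wrist_force: [-0.2, 0.6, -1.7]
finger_gap: 0.0089
```

```bash
python3 - <<'E'
from h import *
s=st();togo([.54,-.371,.023],-.056)
W=cap('wrist','w19');D=cap('side','d19');S=cap('scene','s19')
a=cv2.resize(W['frame'][:,:,::-1],(400,300));b=cv2.resize(D['frame'][150:250,330:460,::-1],(400,300),interpolation=3)
c=cv2.resize(S['frame'][220:370,60:260,::-1],(400,300),interpolation=3)
cv2.imwrite('pics/z21.png',np.vstack([np.hstack([a,b]),np.hstack([c,c])]))
E
```

```text
21.0 [ 0.5405 -0.3703  0.0966] [[-0.001, 0.998, -0.056], [0.001, -0.056, -0.998], [-1.0, -0.001, -0.001]] [-0.2  0.6 -1.7] 0.0089 [-0.672  0.642  1.439  0.     1.062 -0.616]
shift cm [ 7.36 -0.04  0.08] turn 0.0004
```

View pics/z21.png

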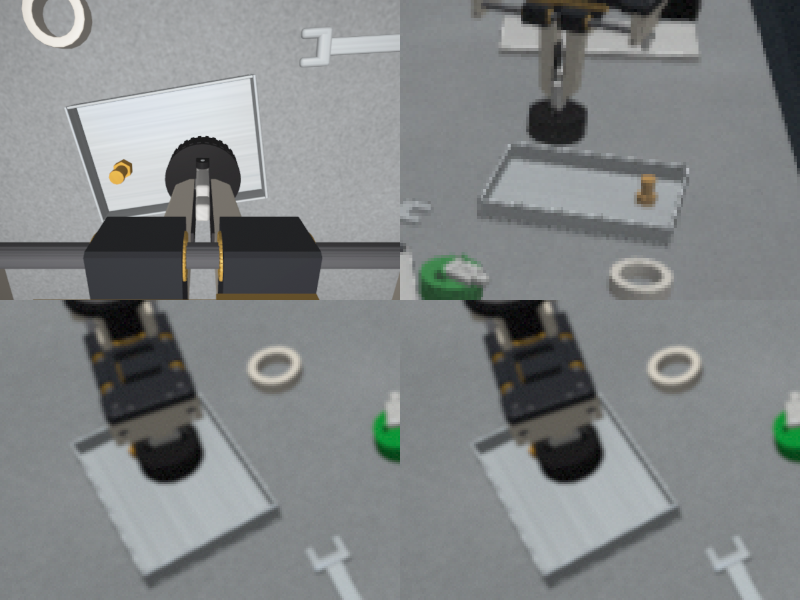

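carry_out(rows=[1.5, 0, 0, 0, 0.5, 1.5, 0, 0, 0, 0.5, 1.5, 0, 0, 0, 0.5, 1.0, 0, 0, 0, 0.5, 0.6, 0, 0, 0, 0.5, 0, 0, 0, 0, 0.5])

```text
time_s: 21.75
tool_pos: [0.5403, -0.3706, 0.0354]
orientation: [-0.514, -0.486, 0.514, -0.485]
wrist_force: [-0.0, -1.2, -2.5]
finger_gap: 0.0087
```

carry_out(rows=[0.3, 0, 0, 0, 0.5, 0.3, 0, 0, 0, 0.5, 0.2, 0, 0, 0, 0.5, 0, 0, 0, 0, 0.5])

```text
time_s: 22.15
tool_pos: [0.5406, -0.3709, 0.0284]
orientation: [-0.514, -0.486, 0.514, -0.486]
wrist_force: [-0.1, 0.3, -2.7]
finger_gap: 0.0089
```

carry_out(rows=[0.2, 0, 0, 0, 0.5, 0, 0, 0, 0, 0.5])

```text
time_s: 22.35
tool_pos: [0.5407, -0.3709, 0.0264]
orientation: [-0.514, -0.486, 0.514, -0.486]
wrist_force: [-0.4, -0.1, -2.6]
finger_gap: 0.0092
```

carry_out(rows=[0.15, 0, 0, 0, 0.5, 0, 0, 0, 0, 0.5])

```text
time_s: 22.55
tool_pos: [0.5407, -0.3709, 0.0249]
orientation: [-0.514, -0.486, 0.514, -0.486]
wrist_force: [-0.6, -0.4, -2.6]
finger_gap: 0.0086
```

carry_out(rows=[0.1, 0, 0, 0, 0.5, 0, 0, 0, 0, 0.5])

```text
time_s: 22.75
tool_pos: [0.5407, -0.3709, 0.0239]
orientation: [-0.514, -0.486, 0.514, -0.486]
wrist_force: [-0.2, 0.8, -2.5]
finger_gap: 0.0088
```

carry_out(rows=[0.1, 0, 0, 0, 0.5, 0, 0, 0, 0, 0.5])

```text
time_s: 22.95
tool_pos: [0.5407, -0.3709, 0.0229]
orientation: [-0.514, -0.486, 0.514, -0.486]
wrist_force: [0.1, -0.5, -2.1]
finger_gap: 0.0088
```

carry_out(rows=[0.05, 0, 0, 0, 0.5, 0, 0, 0, 0, 0.5])

```text
time_s: 23.15
tool_pos: [0.5408, -0.371, 0.0226]
orientation: [0.514, 0.486, -0.514, 0.486]
wrist_force: [0.1, 0.8, -2.0]
finger_gap: 0.0088
```

carry_out(rows=[0.05, 0, 0, 0, 0.5, 0, 0, 0, 0, 0.5])

```text
time_s: 23.35
tool_pos: [0.5412, -0.371, 0.0224]
orientation: [0.514, 0.485, -0.514, 0.486]
wrist_force: [1.2, 1.0, 0.5]
finger_gap: 0.0088
```

carry_out(rows=[0.05, 0, 0, 0, 0.5, 0, 0, 0, 0, 0.5])

```text
time_s: 23.55
tool_pos: [0.5413, -0.371, 0.0222]
orientation: [0.514, 0.485, -0.514, 0.486]
wrist_force: [1.6, 1.1, 5.5]
finger_gap: 0.0085
```

The cap has touched down on the floor at the expected height (TCP 0.0225). Releasing.

carry_out(rows=[0, 0, 0, 0, 1.0, 0, 0, 0, 0, 1.4, 0, 0, 0, 0, 2.0, 0, 0, 0, 0, 3.0, 0, 0, 0, 0, 3.0, 0, 0, 0, 0, 3.0])

```text
time_s: 24.15
tool_pos: [0.5407, -0.3709, 0.0215]
orientation: [-0.514, -0.486, 0.514, -0.486]
wrist_force: [-0.5, 0.0, 0.5]
finger_gap: 0.0296
```

carry_out(rows=[-1, 0, 0, 0, 3, -2, 0, 0, 0, 3, -3, 0, 0, 0, 3, -4, 0, 0, 0, 3, -4, 0, 0, 0, 3, -4, 0, 0, 0, 3, 0, 0, 0, 0, 3])

```text
time_s: 24.85
tool_pos: [0.5427, -0.3724, 0.2086]
orientation: [0.514, 0.482, -0.513, 0.489]
wrist_force: [-0.6, -0.0, 0.4]
finger_gap: 0.0299
```

```bash
python3 - <<'E'
from h import *
s=st()
W=cap('wrist','w20');D=cap('side','d20');S=cap('scene','s20')
a=cv2.resize(W['frame'][:,:,::-1],(400,300));b=cv2.resize(D['frame'][170:250,350:455,::-1],(400,300),interpolation=3)
c=cv2.resize(S['frame'][240:370,80:250,::-1],(400,300),interpolation=3);d=cv2.resize(W['frame'][100:250,220:420,::-1],(400,300),interpolation=3)
cv2.imwrite('pics/z22.png',np.vstack([np.hstack([a,b]),np.hstack([c,d])]))
E
```

```text
24.85 [ 0.5427 -0.3724  0.2086] [[0.008, 0.998, -0.056], [-0.006, -0.056, -0.998], [-1.0, 0.008, 0.006]] [-0.6 -0.   0.4] 0.0299 [-0.672  0.531  1.337  0.     1.263 -0.616]
```

View pics/z22.png

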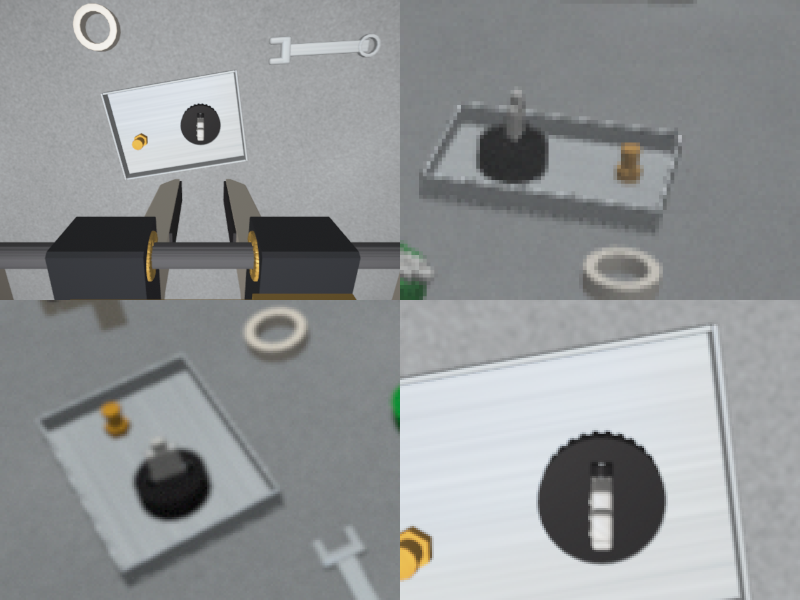

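```bash
python3 - <<'E'
from h import *
W=load('w20')
def gold(c,b):
    f=c['frame'].astype(int);m=(f[...,0]-f[...,2]>60);y,x=np.nonzero(m[b]);return x.mean()+b[1].start,y.mean()+b[0].start
b=(slice(275,305),slice(110,145));print('fitting S',gold(load('scene0'),b),gold(load('s20'),b))
b=(slice(195,235),slice(395,420));print('fitting D',gold(load('side0'),b),gold(load('d20'),b))
# cap top edges & tab lean
for u,v in ((327,246),): pass
cv2.imwrite('pics/s20small.png',load('s20')['frame'][:,:,::-1])
E
```

```text
fitting S (np.float64(128.02127659574467), np.float64(290.7659574468085)) (np.float64(128.05208333333334), np.float64(290.78125))
fitting D (np.float64(410.5), np.float64(210.125)) (np.float64(410.5), np.float64(210.125))
```

View pics/s20small.png

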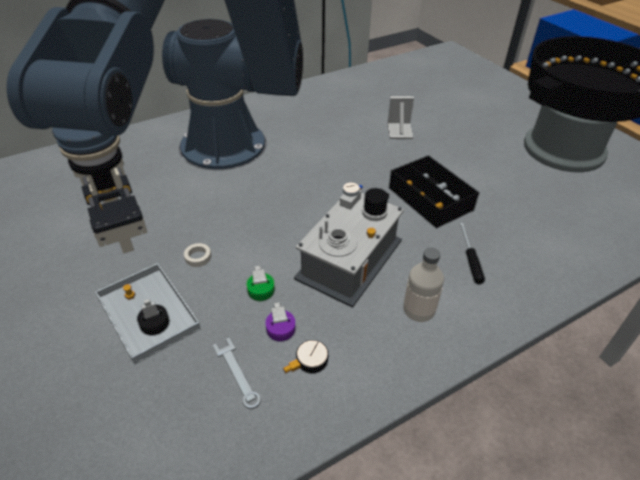

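The scene view shows the neck open at (338,238), the cap upright in the tray at (152,318), the fitting unmoved at (128,291), and everything else in place. Handing in.

```bash
python3 -c "
from h import *
print(workorder.job_done());st()"
```

```text
the job is handed in; nothing more can be done
None
the job is handed in; nothing more can be done
```

The cap is off and stands right way up, flat on the floor of the drip tray with its tab upright. I handed the job in at about 25 s of the 64 s limit.

**What I did**
- **Tab:** I lifted it by its sides. It slipped in the grip and stopped at roughly 55–60°, so I turned the jaws 90° and closed them on its faces, which squared it upright.
- **Cap:** I turned it about 2.6 rad anticlockwise, following the thread's climb. The wrist force stayed below about 4 N and the cap came off freely.
- **Placing:** I lowered it until it touched the floor of the tray, at about 5 N, then opened the jaws and backed away.

**Last checks**
- The wrist view shows the tab straight. I judged "fully upright" from the square clamp and the pictures; I did not measure the angle.
- The brass fitting is at the same pixels as at the start, to within 0.1 px. The neck is open and everything else in the scene view looks where it was.

**What disagreed**
- **Finger ends:** they sit about 23 mm behind the reported TCP, although the text puts the TCP at their very end. All three cameras showed this, and closing over the cap met no contact until much lower. I worked with the measured value.
- **Tab height:** from two wrist views it came out 1–4 mm above the text's figure.
- **Tray width:** its short side measured 135–136 mm, against 140 mm given.

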